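# Reload the sample tubes in reverse order

## Robot

A 6-joint arm with a two-finger parallel gripper is mounted at the origin on the work surface. World frame = base frame: x ahead of the robot, y to its left, z up, the work surface at z = 0. Lengths are in m, angles in degrees, forces in N, time in s.
With the tool pointing down it reaches from about 0.35 to 0.925 m from the base axis. Payload 6.4 kg.
Tool frame: the origin (TCP) lies between the finger pads; the fingertips stand 14 mm ahead of it and the grasp point (between the pads) lies 5 mm behind it (bot.finger_overhang is the z of the fingertips in the tool frame, in m); z points along the fingers, y is the line along which they close (so a half turn about z gives the same grasp; the last joint's range is limited). The gripper opens to 94 mm and grips with 3 to 60 N. Pads are 16 mm wide; open, the fingers measure 119 mm over their backs; the gripper's body (75 mm by 177 mm) begins 78 mm behind the grasp point.
Start: joints at [66.744, 14.043, 89.255, -0, 76.702, -9.975], TCP at [0.149, 0.633, 0.219] pointing down, gripper open.
Joint ranges: [-179.41, 179.41], [-58.25, 129.5], [7.25, 145.43], [-54.29, 234.29], [11.92, 165.04], [-157.13, 157.13]. Speed limits (degrees/s): [147.25, 147.25, 180, 180, 180, 180].

## Interface

Orientations are given as a 3x3 rotation matrix whose columns are the frame's x, y, z axes.
In Python, from station import bot gives the robot as it stands.
- The arm moves only by the tool play_rows, never from a script. Its argument "motion" is text: rows parted by semicolons, each of 4 numbers parted by spaces: the shift along the tool's x, y, z in cm, then the turn about the tool's z in rad. In form: tx ty tz spin; .... A call has exactly 5 rows; each row is the pose to reach, as a shift and turn from the pose commanded when the call began, along the tool's axes at that moment; what a row does not reach only later rows make up. A row lasts 1/12 s, in which the tool goes at most 41.7 mm and 7.16 degrees, less where a joint would pass 70% of its speed; a pose out of reach is approached as far as the arm can. A call with a gripper value outside its range is refused whole. "jaw" is the opening, from 0 (shut) to 1 (fully open), set as the call begins (left out, the last holds). The fingers move at their own pace and stop on an object; "grip_force" is the grip in N (left out, the last holds). Time passes only in rows, so rows that repeat a pose let the fingers close, or fill a call up. It gives the time, the measured TCP pose, the force, the opening and the grip force at its end, in the units of the state.
- bot.observe(): the state, without advancing time (a new reading comes with each control period).
- bot.grab_frame(name): name is "scene" or "top"; returns (picture, depth): 400x640x3 uint8, red, green, blue; 400x640 float32, m along the optical axis (not along the pixel's ray), 0 where there is no reading.
- bot.camera_info(name): a dict with "fx", "fy", "cx", "cy" (pixels), "R" (3x3) and "t" (3): a world point X has camera coordinates R X + t. Camera axes: x right, y down, z forward; pixel columns grow to the right and rows downward; lengths in m; the calibration is good to about 2 mm. A picture is of the moment at which its call begins. camera_info takes no time and is no camera call.
- bot.hand_in(): hands the job in; it is judged then, once.
The state is a dict: "t": time; "joints": joint angles; "qd": joint speeds; "joint_torque": joint torques, N m; "position": TCP position; "orientation": TCP orientation; "ft_force": force on the tool from outside, world axes, zero at the start; "torque": the same for the moment, N m; "width": finger opening in m; "gripper_force": force on a finger pad.
Only numpy, scipy, OpenCV 4.12 (cv2) and the standard library are available. Lean on these libraries where they do the work, as an engineer would, in place of code of your own. Each camera call takes 0.05 s, during which the arm holds its last target. There are 200 camera calls.

## Task

The sampler draws from the back first: move all four sample tubes from the full grey rack to the empty black rack (white ribs) in reverse order, so that the tube that was nearest the robot ends farthest from it, the second becomes the third, and so on. Each tube must lie down in its own place, seated in both notches and centred lengthways across the rack. Set every tube down gently, never letting one drop.

Things in the scene. Friction and masses are not known exactly. Their poses are not given: they have to be found in the camera images.
- rack_a: Full rack, fixed: aluminium base (8 mm thick, 250 mm in x) with two grey ribs, 8 mm thick, at y = -30 and +30 mm, each with four 45-degree V notches at x = -93, -31, +31, +93 mm: four places, one tube in each, any order. Between the ribs only tubes stand above the base. Origin: centre, on the table; x along the row, away from the robot within 0.3 rad; y along the tubes.
- rack_b: Empty rack, fixed: black base, white ribs, no tags; on the other side. Same ribs, notches, places (x = -93, -31, +31, +93 mm), origin and axes as rack_a; base 250 x 100 x 8 mm, own yaw within 0.3 rad. A seated tube lies along y, centred at y = 0, its axis 45 mm above the table; notch tips reach 48 mm.
- tube_red: Closed white sample tube, red cap and red band round the middle, lying on its side. 116 mm long, 28 mm diameter; cap 31 mm diameter, 12 mm long, at +y; tapered tip at -y; about 60 g, stiff. Origin: on its axis, mid-length; y along the tube to the cap. Grip across the middle, between the ribs, axis 45 mm up; 34 mm free between tubes: open the fingers to about 52 mm only.
- tube_yellow: Closed white sample tube, yellow cap and yellow band round the middle, lying on its side. 116 mm long, 28 mm diameter; cap 31 mm diameter, 12 mm long, at +y; tapered tip at -y; about 60 g, stiff. Origin: on its axis, mid-length; y along the tube to the cap. Grip across the middle, between the ribs, axis 45 mm up; 34 mm free between tubes: open the fingers to about 52 mm only.
- tube_green: Closed white sample tube, green cap and green band round the middle, lying on its side. 116 mm long, 28 mm diameter; cap 31 mm diameter, 12 mm long, at +y; tapered tip at -y; about 60 g, stiff. Origin: on its axis, mid-length; y along the tube to the cap. Grip across the middle, between the ribs, axis 45 mm up; 34 mm free between tubes: open the fingers to about 52 mm only.
- tube_blue: Closed white sample tube, blue cap and blue band round the middle, lying on its side. 116 mm long, 28 mm diameter; cap 31 mm diameter, 12 mm long, at +y; tapered tip at -y; about 60 g, stiff. Origin: on its axis, mid-length; y along the tube to the cap. Grip across the middle, between the ribs, axis 45 mm up; 34 mm free between tubes: open the fingers to about 52 mm only.
- tag_red: Flat red tag, 34 x 18 x 4 mm, fixed on the full rack's ledge 78 mm to the -y side of the place where the red tube lies at the start: it stays there and shows which place that tube came from. Origin: centre of its underside.
- tag_yellow: Flat yellow tag, 34 x 18 x 4 mm, fixed on the full rack's ledge 78 mm to the -y side of the place where the yellow tube lies at the start: it stays there and shows which place that tube came from. Origin: centre of its underside.
- tag_green: Flat green tag, 34 x 18 x 4 mm, fixed on the full rack's ledge 78 mm to the -y side of the place where the green tube lies at the start: it stays there and shows which place that tube came from. Origin: centre of its underside.
- tag_blue: Flat blue tag, 34 x 18 x 4 mm, fixed on the full rack's ledge 78 mm to the -y side of the place where the blue tube lies at the start: it stays there and shows which place that tube came from. Origin: centre of its underside.
Mind the look-alikes: they are no part of the job. What is shaped like the tube_green but purple is not meant.

How it is judged:
By the outcome, as a careful person would: the job done as asked, in the order asked, and still so for the second after the job is handed in, with the robot touching nothing.
It also fails if it takes over 102 s, if anything falls off the work surface, if the arm or the gripper's body presses on something with over 40 N, if the wrist force passes 120 N, or if a joint passes its speed limit or range.

## Working session

There is one attempt and no reset: what is moved stays moved. The work goes in short steps, Python scripts to look and compute and a tool call to move; the robot and the scene stay as the last step left them, time stands still between calls to the robot, and variables do not carry over. Pictures are saved under pics/ and viewed, at most 14 in all, crops included, and the job is handed in when it is done.

Besides the shell and the picture viewer there is one more tool, called after "Emit:" as name(argument=value, ...) on one line, values as JSON. play_rows: Moves the arm, as the interface text tells. Its arguments: {"type":"object","properties":{"motion":{"type":"string"},"jaw":{"type":"number"},"grip_force":{"type":"number"}},"required":["motion"]}

```bash
mkdir -p pics; cat > h.py <<'E'
import numpy as np, cv2
from station import bot
def world(cam,d,c):
    v,u=np.mgrid[0:400,0:640]
    P=np.stack([(u-c["cx"])/c["fx"]*d,(v-c["cy"])/c["fy"]*d,d],-1)
    return (P-np.array(c["t"]))@np.array(c["R"])
def look(n):
    p,d=bot.grab_frame(n); c=bot.camera_info(n)
    return p,d,world(n,d,c),c
E
python3 - <<'E'
from h import *
for n in("scene","top"):
    p,d,W,c=look(n); cv2.imwrite(f"pics/{n}0.png",p[...,::-1]); np.savez(f"{n}0.npz",p=p,d=d,W=W)
    print(n,c)
print(bot.observe())
E
```

```text
scene {'fx': 456.15882113769015, 'fy': 456.15882113769015, 'cx': 327.9523021259457, 'cy': 188.18139004197644, 'R': array([[-0.78522757,  0.61919471,  0.00394589],
       [ 0.5294878 ,  0.67474294, -0.51416402],
       [-0.3210301 , -0.40164646, -0.8576828 ]]), 't': array([ 0.44427402, -0.26733368,  1.17560831])}
top {'fx': 481.6126743373892, 'fy': 481.6126743373892, 'cx': 315.6458389708339, 'cy': 202.22668838256863, 'R': array([[ 0.01261161, -0.99976557,  0.01759985],
       [-0.99367187, -0.01449552, -0.11138265],
       [ 0.11161166, -0.01608376, -0.99362173]]), 't': array([-0.02324112,  0.57173615,  0.97546296])}
{'t': 0.1, 'joints': array([ 6.67449211e+01,  1.40805463e+01,  8.93157029e+01, -1.02750485e-03,
        7.67033927e+01, -9.97451990e+00]), 'qd': array([-0.01731299, -0.08913392, -0.17580982, -0.05718859, -0.09803528,
       -0.00141681]), 'joint_torque': array([ 1.40832395e-05, -4.16916561e+01, -3.15526879e+01,  6.85654208e-02,
        3.09339480e-02, -6.94635492e-05]), 'position': array([0.14910419, 0.63214226, 0.21847162]), 'orientation': array([[-9.73257730e-01,  2.29714912e-01, -6.70597318e-04],
       [ 2.29715715e-01,  9.73256449e-01, -1.60467945e-03],
       [ 2.84044365e-04, -1.71581343e-03, -9.99998488e-01]]), 'ft_force': array([-0.84416153, -1.08055029,  0.35881868]), 'torque': array([0.0036825 , 0.0165267 , 0.02581515]), 'gripper_force': 0.0, 'width': 0.0940097571016706}
```

View pics/scene0.png

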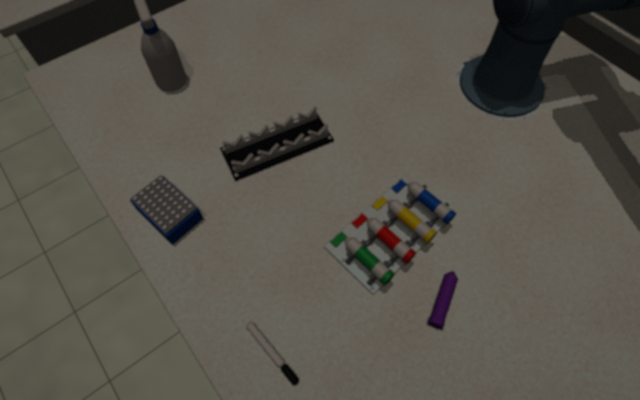

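View pics/top0.png

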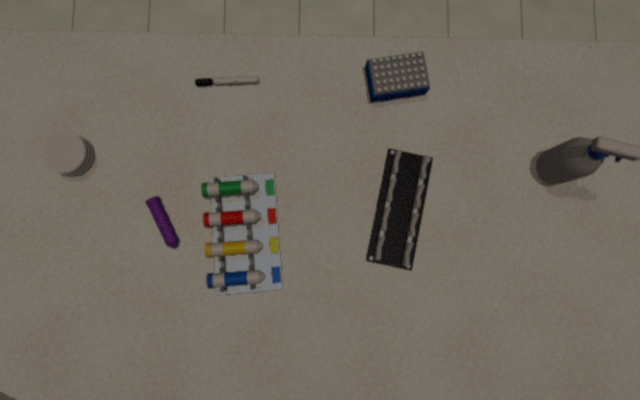

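The scene view and the top view agree. In the top view the grey rack's tubes run from the robot outward: blue (236,279), yellow (234,248), red (232,218), green (230,187). The tags are on the right, about (272,187..275). The empty black rack is centred at about (400,209), and the purple decoy is at (162,222).

```bash
python3 - <<'E'
import numpy as np, cv2
for n in("top","scene"):
    z=np.load(n+"0.npz"); p=z["p"];W=z["W"]; 
    hsv=cv2.cvtColor(p,cv2.COLOR_RGB2HSV); H,S,V=[hsv[...,i].astype(int) for i in range(3)]
    ok=z["d"]>0
    print(n,"table z",np.median(W[...,2][ok&(abs(W[...,0]-.45)<.3)&(abs(W[...,1])<.3)]))
    for c,m in dict(red=(H<6)|(H>174),yellow=(H>18)&(H<30),green=(H>45)&(H<75),blue=(H>100)&(H<115)).items():
        m=m&(S>150)&ok&(V>60)&(W[...,0]>.25)&(W[...,0]<.75)&(W[...,1]>0)&(W[...,1]<.35)
        k,l,st,_=cv2.connectedComponentsWithStats(m.astype(np.uint8))
        for i in range(1,k):
            if st[i,4]>15:
                q=W[l==i]; print(c,st[i,4],"c",np.mean(q,0).round(4),"zmax",np.percentile(q[:,2],90).round(4), "rect",[np.round(v,3) for v in cv2.minAreaRect((q[:,:2]*1).astype(np.float32))])
    # rack B
    # black base incl ribs
    near=ok&(W[...,0]>.3)&(W[...,0]<.75)&(W[...,1]<-.02)&(W[...,1]>-.4)
    for a,b in((.005,.08),(.03,.08)):
        m=near&(W[...,2]>a)&(W[...,2]<b)
        k,l,st,_=cv2.connectedComponentsWithStats(m.astype(np.uint8))
        for i in range(1,k):
            if st[i,4]>40:
                q=W[l==i]; r=cv2.minAreaRect(q[:,:2].astype(np.float32)); print("B",a,st[i],[np.round(v,4) for v in r],np.percentile(q[:,2],[5,50,95,99]).round(4))
    m=near&(V<35)
    k,l,st,_=cv2.connectedComponentsWithStats(m.astype(np.uint8));i=1+np.argmax(st[1:,4])
    print("black",st[i],[np.round(v,4) for v in cv2.minAreaRect(W[l==i][:,:2].astype(np.float32))])
E
```

```text
top table z 0.00029702588107480076
red 95 c [0.5447 0.078  0.0117] zmax 0.0139 rect [array([0.544, 0.078]), array([0.029, 0.014]), np.float64(7.256)]
red 270 c [0.5352 0.1556 0.0571] zmax 0.0605 rect [array([0.536, 0.155]), array([0.026, 0.043]), np.float64(4.007)]
red 60 c [0.5304 0.2065 0.0581] zmax 0.0618 rect [array([0.531, 0.207]), array([0.027, 0.009]), np.float64(6.727)]
yellow 99 c [0.4826 0.0719 0.0121] zmax 0.0142 rect [array([0.483, 0.072]), array([0.03 , 0.014]), np.float64(8.437)]
yellow 268 c [0.4744 0.1497 0.0571] zmax 0.0606 rect [array([0.475, 0.15 ]), array([0.026, 0.045]), np.float64(6.377)]
yellow 65 c [0.4698 0.2011 0.0581] zmax 0.0611 rect [array([0.47 , 0.201]), array([0.027, 0.009]), np.float64(6.951)]
green 31 c [0.6089 0.0844 0.0121] zmax 0.0139 rect [array([0.609, 0.085]), array([0.019, 0.011]), np.float64(19.853)]
green 181 c [0.5984 0.1613 0.0583] zmax 0.0606 rect [array([0.599, 0.161]), array([0.02 , 0.042]), np.float64(5.217)]
green 32 c [0.5931 0.2122 0.0591] zmax 0.0614 rect [array([0.593, 0.212]), array([0.021, 0.006]), np.float64(9.081)]
blue 87 c [
[... 3027 characters left out ...]
.0115] zmax 0.0134 rect [array([0.42 , 0.067]), array([0.03 , 0.013]), np.float64(5.287)]
blue 132 c [0.4147 0.1445 0.0582] zmax 0.0599 rect [array([0.414, 0.144]), array([0.016, 0.04 ]), np.float64(8.085)]
blue 29 c [0.41   0.1971 0.0592] zmax 0.0611 rect [array([0.409, 0.197]), array([0.017, 0.007]), np.float64(7.273)]
B 0.005 [ 220  106  114   75 3802] [array([ 0.565 , -0.1948]), array([0.1031, 0.2495]), np.float64(78.5622)] [0.0058 0.0099 0.0416 0.0453]
B 0.03 [245 154   8  10  41] [array([ 0.6476, -0.1805]), array([0.011 , 0.0195]), np.float64(71.3668)] [0.0308 0.0384 0.0462 0.0469]
black [ 222  116  101   59 1254] [array([ 0.5639, -0.1959]), array([0.0729, 0.2453]), np.float64(78.239)]
```

Emit:
play_rows(motion="-2 -2.2 0 0; -4.5 -5 0 0; -7 -7.9 0 0; -9.6 -10.8 0 0; -12.3 -13.8 0 0", jaw=0.553, grip_force=25)

```text
t: 0.52
position: [0.2374, 0.4684, 0.2189]
orientation: [[-0.973, 0.229, -0.0], [0.229, 0.973, -0.001], [0.0, -0.001, -1.0]]
ft_force: [1.1, -0.5, 0.0]
width: 0.0642
gripper_force: 0.0
```

Emit:
play_rows(motion="-2.5 -2.8 0 0; -5 -5.6 0 0; -7.5 -8.4 0 0; -10 -11.2 0 0; -12.3 -13.8 0 0")

```text
t: 0.93
position: [0.3256, 0.3056, 0.2191]
orientation: [[-0.973, 0.23, -0.0], [0.23, 0.973, -0.0], [0.0, -0.0, -1.0]]
ft_force: [0.3, -0.0, 0.1]
width: 0.0519
gripper_force: 0.0
```

Emit:
play_rows(motion="-2.6 -2.9 0 0; -5.2 -5.8 0 0; -7.8 -8.7 0 0; -10.3 -11.6 0 0; -12.3 -13.8 0 0")

```text
t: 1.35
position: [0.4139, 0.1425, 0.2193]
orientation: [[-0.973, 0.231, 0.0], [0.231, 0.973, -0.0], [-0.0, -0.0, -1.0]]
ft_force: [-0.9, 0.1, 0.1]
width: 0.0521
gripper_force: 0.0
```

Emit:
play_rows(motion="0 0 1 0.12; 0 0 2 0.24; 0 0 3 0.36; 0 0 4 0.48; 0 0 5 0.6")

```text
t: 1.77
position: [0.413, 0.1447, 0.1686]
orientation: [[-0.669, 0.743, -0.001], [0.743, 0.669, -0.0], [0.0, -0.001, -1.0]]
ft_force: [-0.3, 0.4, -0.6]
width: 0.0517
gripper_force: 0.0
```

Emit:
play_rows(motion="0 0 1 0.12; 0 0 2 0.24; 0 0 3 0.36; 0 0 4 0.48; 0 0 5 0.6")

```text
t: 2.18
position: [0.413, 0.1449, 0.1186]
orientation: [[-0.133, 0.991, -0.001], [0.991, 0.133, -0.0], [-0.0, -0.001, -1.0]]
ft_force: [0.5, 0.0, -0.3]
width: 0.0519
gripper_force: 0.0
```

Emit:
play_rows(motion="0 0 0 0.044; 0 0 0 0.044; 0 0 0 0.044; 0 0 0 0.044; 0 0 0 0.044")

```text
t: 2.6
position: [0.4136, 0.145, 0.1198]
orientation: [[-0.096, 0.995, 0.001], [0.995, 0.096, 0.0], [0.0, 0.001, -1.0]]
ft_force: [-0.4, -0.9, -0.2]
width: 0.0519
gripper_force: 0.0
```

```bash
cat >> h.py <<'E'
A=(np.array([.5055,.153]),.095); B=(np.array([.5645,-.1955]),-.198)
PL=[-.093,-.031,.031,.093]
def place(r,i):
    c,y=r; return c+PL[i]*np.array([np.cos(y),np.sin(y)]),y
def go(pos,yaw,z):
    s=bot.observe(); R=s["orientation"]; cur=np.arctan2(R[1,1],R[0,1])
    d=R.T@(np.r_[pos,z]-s["position"])
    print("t",round(s["t"],2),"pos",s["position"].round(4),"shift cm",(d*100).round(2),"spin",round(cur-yaw,4),"w",round(s["width"],4))
E
python3 - <<'E'
from h import *
go(*place(A,0),.12)
p,d,W,c=look("top"); cv2.imwrite("pics/t1.png",cv2.resize(p[120:330,150:470],None,fx=2.4,fy=2.4,interpolation=2)[...,::-1])
E
```

```text
t 2.6 pos [0.4136 0.145  0.1198] shift cm [-0.07 -0.07 -0.02] spin 0.0008 w 0.0519
```

View pics/t1.png

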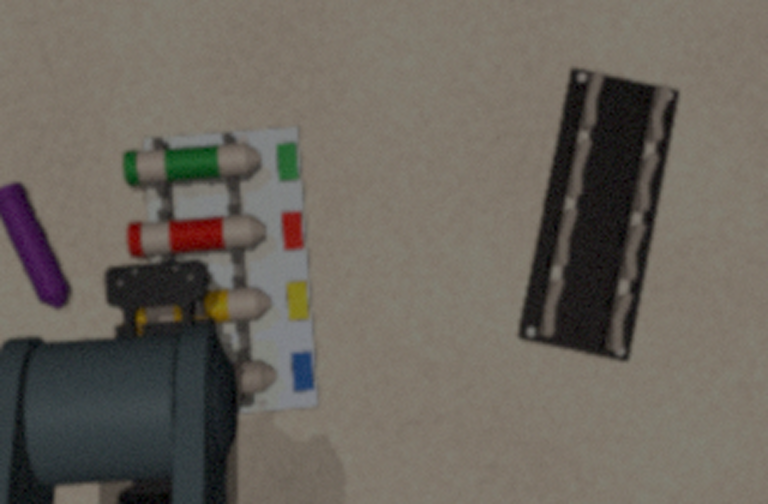

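The crop shows the gripper over the blue tube's middle (about 175,375), square to the row. Red (200,235) and green (190,163) are untouched. Next: descend, grip, lift.

Emit:
play_rows(motion="-0.05 -0.05 1.6 0; -0.05 -0.05 3.6 0; -0.05 -0.05 5.6 0; -0.05 -0.05 7.2 0; -0.05 -0.05 8 0")

```text
t: 3.07
position: [0.4117, 0.1443, 0.0378]
orientation: [[-0.095, 0.995, -0.003], [0.995, 0.095, -0.0], [0.0, -0.003, -1.0]]
ft_force: [-0.8, -0.2, -0.0]
width: 0.0521
gripper_force: 0.0
```

Emit:
play_rows(motion="0 0 0 0; 0 0 0 0; 0 0 0 0; 0 0 0 0; 0 0 0 0", jaw=0, grip_force=20)

```text
t: 3.48
position: [0.413, 0.1444, 0.0404]
orientation: [[-0.095, 0.995, -0.0], [0.995, 0.095, -0.0], [-0.0, -0.0, -1.0]]
ft_force: [-4.0, -0.8, 5.1]
width: 0.0277
gripper_force: 20.0
```

Emit:
play_rows(motion="0 0 0 0; 0 0 0 0; 0 0 0 0; 0 0 0 0; 0 0 0 0")

```text
t: 3.9
position: [0.413, 0.1444, 0.0404]
orientation: [[-0.095, 0.995, -0.0], [0.995, 0.095, -0.0], [-0.0, -0.0, -1.0]]
ft_force: [-4.5, -1.3, 6.0]
width: 0.0273
gripper_force: 20.0
```

Emit:
play_rows(motion="0 0 -0.6 0; 0 0 -2 0; 0 0 -4 0; 0 0 -6 0; 0 0 -7 0")

```text
t: 4.32
position: [0.4146, 0.1446, 0.1124]
orientation: [[-0.095, 0.995, 0.005], [0.995, 0.095, 0.0], [-0.0, 0.005, -1.0]]
ft_force: [0.7, -0.2, -0.4]
width: 0.0275
gripper_force: 20.0
```

```bash
python3 - <<'E'
from h import *
go(*place(B,3),.12)
p,d,W,c=look("scene"); cv2.imwrite("pics/s2.png",cv2.resize(p[90:310,200:500],None,fx=2.4,fy=2.4,interpolation=2)[...,::-1])
E
```

```text
t 4.32 pos [0.4146 0.1446 0.1124] shift cm [-37.96  20.6   -0.65] spin 0.2931 w 0.0275
```

View pics/s2.png

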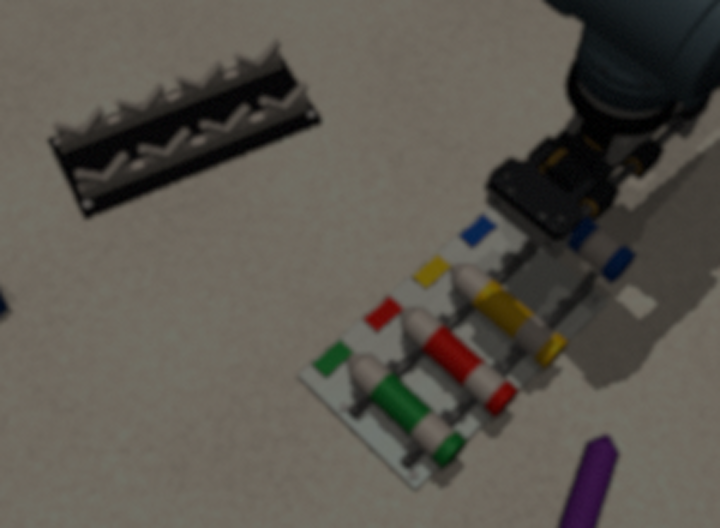

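Blue is held level at (600,250), and the other three tubes are still seated. Carrying it to the far place of the black rack.

Emit:
play_rows(motion="-2 1.1 -0.3 0; -4.7 2.5 -0.7 0; -8 4.3 -0.7 0; -11.5 6.2 -0.7 0; -15 8.1 -0.7 0")

```text
t: 4.78
position: [0.5083, 0.0013, 0.116]
orientation: [[-0.095, 0.995, 0.0], [0.995, 0.095, 0.0], [0.0, 0.0, -1.0]]
ft_force: [0.5, 0.0, -0.8]
width: 0.0272
gripper_force: 20.0
```

Emit:
play_rows(motion="-3.5 1.9 0 0; -7 3.8 0 0; -10 5.4 0 0; -12.7 6.9 0 0; -15 8.1 0 0")

```text
t: 5.2
position: [0.6034, -0.1411, 0.1155]
orientation: [[-0.094, 0.996, -0.0], [0.996, 0.094, 0.0], [0.0, -0.0, -1.0]]
ft_force: [-0.6, 0.5, -0.3]
width: 0.0273
gripper_force: 20.0
```

Emit:
play_rows(motion="-2.3 1.3 0 0.05; -4.5 2.5 0 0.11; -6.3 3.5 0 0.18; -7.6 4.2 0 0.25; -8 4.4 0 0.293")

```text
t: 5.62
position: [0.6547, -0.2165, 0.1154]
orientation: [[0.201, 0.98, 0.0], [0.98, -0.201, -0.0], [-0.0, 0.0, -1.0]]
ft_force: [0.2, 0.8, -0.2]
width: 0.0276
gripper_force: 20.0
```

Emit:
play_rows(motion="0 0 0 0; 0 0 0 0; 0 0 0 0; 0 0 0 0; 0 0 0 0")

```text
t: 6.03
position: [0.6538, -0.2138, 0.1164]
orientation: [[0.196, 0.981, -0.0], [0.981, -0.196, 0.0], [0.0, -0.0, -1.0]]
ft_force: [-0.0, 0.1, -0.1]
width: 0.0276
gripper_force: 20.0
```

```bash
python3 - <<'E'
from h import *
go(*place(B,3),.041)
p,d,W,c=look("scene"); cv2.imwrite("pics/s3.png",cv2.resize(p[70:220,150:400],None,fx=3,fy=3,interpolation=2)[...,::-1])
hsv=cv2.cvtColor(p,cv2.COLOR_RGB2HSV);H,S,V=[hsv[...,i] for i in range(3)]
m=(H>100)&(H<118)&(S>150)&(V>50)&(W[...,2]>.09)&(W[...,2]<.16)&(W[...,1]<0)
k,l,st,_=cv2.connectedComponentsWithStats(m.astype(np.uint8))
for i in range(1,k):
    if st[i,4]>15: q=W[l==i]; print(st[i],q.mean(0).round(4),[np.round(v,4) for v in cv2.minAreaRect(q[:,:2].astype(np.float32))])
E
```

```text
t 6.03 pos [ 0.6538 -0.2138  0.1164] shift cm [0.04 0.19 7.54] spin 0.001 w 0.0276
```

View pics/s3.png

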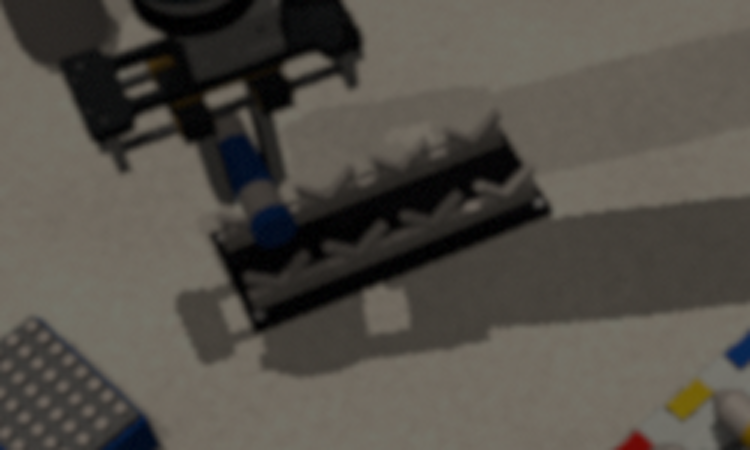

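Blue is over the far notch pair; its cap end, at (270,225), is on the +y side. Lowering slowly.

Emit:
play_rows(motion="0.04 0.19 1.5 0; 0.04 0.19 3.3 0; 0.04 0.19 5 0; 0.04 0.19 6.2 0; 0.04 0.19 6.8 0")

```text
t: 6.5
position: [0.6545, -0.2135, 0.0452]
orientation: [[0.196, 0.981, -0.004], [0.981, -0.196, 0.002], [0.001, -0.004, -1.0]]
ft_force: [-0.7, -0.4, -1.1]
width: 0.0273
gripper_force: 20.0
```

Emit:
play_rows(motion="0 0 0.1 0; 0 0 0.2 0; 0 0 0.35 0; 0 0 0.5 0; 0 0 0.6 0")

```text
t: 6.92
position: [0.6565, -0.2146, 0.0432]
orientation: [[0.197, 0.98, 0.001], [0.98, -0.197, -0.001], [-0.0, 0.001, -1.0]]
ft_force: [0.7, -0.2, -0.9]
width: 0.0274
gripper_force: 20.0
```

```bash
python3 - <<'E'
from h import *
go(*place(B,3),.0404)
p,d,W,c=look("scene"); cv2.imwrite("pics/s4.png",cv2.resize(p[70:220,150:400],None,fx=3,fy=3,interpolation=2)[...,::-1])
E
```

```text
t 6.92 pos [ 0.6565 -0.2146  0.0432] shift cm [ 0.07 -0.09  0.28] spin 0.0 w 0.0274
```

View pics/s4.png

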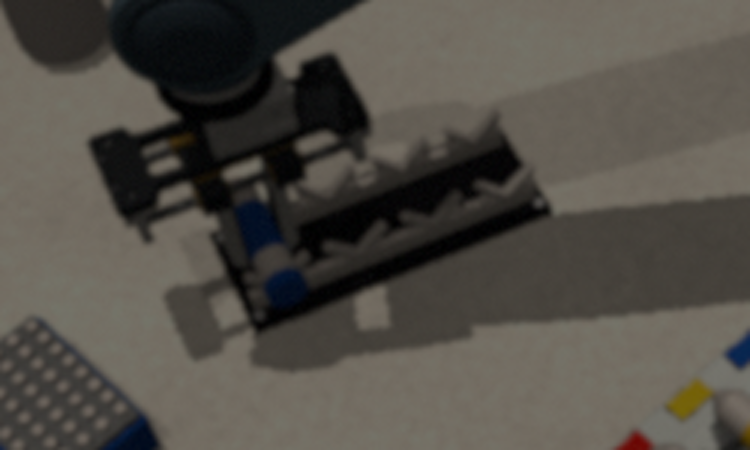

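Blue is sitting into the far notches at (270,255), with no contact force yet. Lowering the last 2-3 mm in small steps.

Emit:
play_rows(motion="0 0 0.1 0; 0.05 -0.05 0.2 0; 0.05 -0.05 0.2 0; 0.05 -0.05 0.2 0; 0.05 -0.05 0.2 0")

```text
t: 7.38
position: [0.6559, -0.2142, 0.0411]
orientation: [[0.197, 0.98, 0.001], [0.98, -0.197, -0.001], [-0.001, 0.001, -1.0]]
ft_force: [-1.0, -0.4, 3.8]
width: 0.0278
gripper_force: 20.0
```

Emit:
play_rows(motion="0 0 0.05 0; 0 0 0.1 0; 0 0 0.1 0; 0 0 0.1 0; 0 0 0.1 0")

```text
t: 7.8
position: [0.6559, -0.2142, 0.041]
orientation: [[0.197, 0.98, 0.0], [0.98, -0.197, -0.001], [-0.001, 0.0, -1.0]]
ft_force: [-4.7, -0.5, 8.5]
width: 0.0272
gripper_force: 20.0
```

Contact on both flanks (8 N). Release, rise, then check.

Emit:
play_rows(motion="0 0 0 0; 0 0 0 0; 0 0 0 0; 0 0 0 0; 0 0 0 0", jaw=0.553)

```text
t: 8.22
position: [0.6554, -0.2135, 0.0389]
orientation: [[0.197, 0.98, -0.001], [0.98, -0.197, 0.0], [0.0, -0.001, -1.0]]
ft_force: [0.5, 0.2, 1.2]
width: 0.0513
gripper_force: 0.0
```

Emit:
play_rows(motion="0 0 -1 0; 0 0 -3 0; 0 0 -5 0; 0 0 -7 0; 0 0 -8 0")

```text
t: 8.63
position: [0.657, -0.2144, 0.1233]
orientation: [[0.197, 0.98, 0.004], [0.98, -0.197, -0.002], [-0.001, 0.005, -1.0]]
ft_force: [0.4, -0.7, -0.7]
width: 0.0519
gripper_force: 0.0
```

```bash
python3 - <<'E'
from h import *
go(*place(A,1),.12)
E
```

```text
t 8.63 pos [ 0.657  -0.2144  0.1233] shift cm [ 32.15 -25.05   0.17] spin -0.2929 w 0.0519
```

Emit:
play_rows(motion="1.6 -1.2 0 0; 4 -3.1 0 0; 6.9 -5.4 0 0; 9.9 -7.7 0 0; 12.9 -10 0 0")

```text
t: 9.05
position: [0.5819, -0.0664, 0.1195]
orientation: [[0.198, 0.98, -0.0], [0.98, -0.198, 0.0], [0.0, -0.0, -1.0]]
ft_force: [-0.0, 0.5, 0.6]
width: 0.052
gripper_force: 0.0
```

Emit:
play_rows(motion="3 -2.4 0 0; 6 -4.7 0 0; 8.7 -6.8 0 0; 11 -8.6 0 0; 12.9 -10 0 0")

```text
t: 9.47
position: [0.5087, 0.0804, 0.1195]
orientation: [[0.196, 0.981, -0.0], [0.981, -0.196, 0.0], [0.0, -0.0, -1.0]]
ft_force: [0.7, 0.1, -0.1]
width: 0.0519
gripper_force: 0.0
```

Emit:
play_rows(motion="1.8 -1.4 0 -0.05; 3.4 -2.7 0 -0.11; 4.9 -3.9 0 -0.18; 6 -4.7 0 -0.25; 6.4 -5.1 0 -0.293")

```text
t: 9.88
position: [0.4718, 0.1528, 0.1195]
orientation: [[-0.1, 0.995, -0.0], [0.995, 0.1, 0.0], [0.0, -0.0, -1.0]]
ft_force: [-0.6, 0.8, 0.4]
width: 0.052
gripper_force: 0.0
```

Emit:
play_rows(motion="0 0 0 0; 0 0 0 0; 0 0 0 0; 0 0 0 0; 0 0 0 0")

```text
t: 10.3
position: [0.4731, 0.1509, 0.1195]
orientation: [[-0.094, 0.996, -0.0], [0.996, 0.094, -0.0], [-0.0, -0.0, -1.0]]
ft_force: [0.6, -0.9, -0.9]
width: 0.0519
gripper_force: 0.0
```

```bash
cat >> h.py <<'E'
def tubes(n,side=-1):
    "tube bands/caps on rack B in rack coordinates (mm)"
    p,d,W,c=look(n); hsv=cv2.cvtColor(p,cv2.COLOR_RGB2HSV); H,S,V=[hsv[...,i].astype(int) for i in range(3)]
    Bc,y=B; ex=np.array([np.cos(y),np.sin(y)]); ey=np.array([-ex[1],ex[0]])
    q=W[...,:2]-Bc; X=q@ex*1e3; Y=q@ey*1e3; Z=W[...,2]*1e3
    reg=(d>0)&(abs(X)<130)&(abs(Y)<75)
    for c,m in dict(red=(H<6)|(H>174),yellow=(H>18)&(H<30),green=(H>45)&(H<75),blue=(H>100)&(H<125)).items():
        m=m&(S>100)&reg&(Z>35)
        k,l,st,_=cv2.connectedComponentsWithStats(m.astype(np.uint8))
        for i in range(1,k):
            if st[i,4]>12:
                s=l==i; print(n,c,st[i,4],"x %.1f..%.1f y %.1f..%.1f zmax %.1f"%(*np.percentile(X[s],[2,98]),*np.percentile(Y[s],[2,98]),np.percentile(Z[s],95)))
    # white+colour body above 40mm: extents per place
    for i,x in enumerate(PL):
        s=reg&(abs(X-x*1e3)<22)&(Z>52)
        if s.sum()>50: print(n,"place",i,"x mean %.1f y %.1f..%.1f"%(X[s].mean(),*np.percentile(Y[s],[1,99])))
    return p
E
python3 - <<'E'
from h import *
go(*place(A,1),.04)
p=tubes("top"); tubes("scene"); cv2.imwrite("pics/t5.png",cv2.resize(p[120:330,150:470],None,fx=2.4,fy=2.4,interpolation=2)[...,::-1])
E
```

```text
t 10.3 pos [0.4731 0.1509 0.1195] shift cm [-0.09  0.15  7.95] spin -0.0013 w 0.0519
top blue 76 x 77.9..104.4 y 47.3..57.6 zmax 62.0
top blue 285 x 78.5..105.1 y -21.3..20.0 zmax 61.2
top place 3 x mean 91.3 y -51.0..57.1
scene blue 183 x 80.4..106.7 y -20.7..19.6 zmax 60.1
scene blue 127 x 79.4..106.1 y 47.1..59.0 zmax 60.5
scene place 3 x mean 93.5 y -46.4..58.2
```

View pics/t5.png

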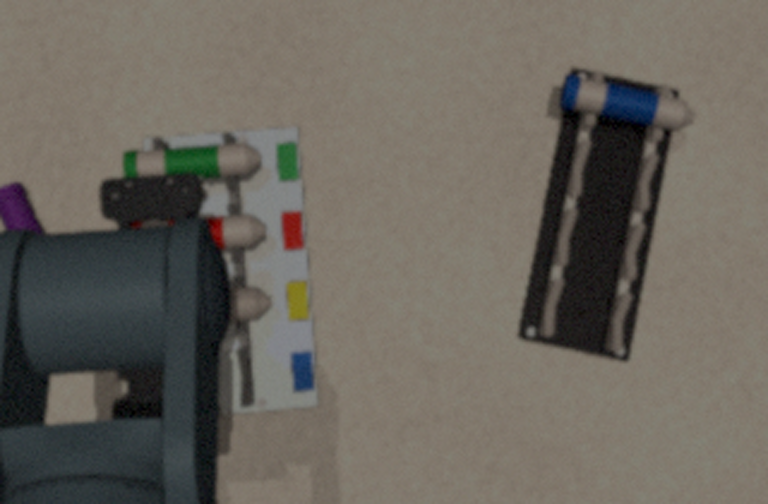

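Blue is seated at the far place: (625,100) in the crop, x≈+92, y centred within 1 mm, top at 60.5 mm. Next is yellow.

Emit:
play_rows(motion="-0.05 0.08 1.6 0; -0.09 0.15 3.6 0; -0.09 0.15 5.6 0; -0.09 0.15 7.2 0; -0.09 0.15 7.9 0")

```text
t: 10.82
position: [0.4729, 0.1502, 0.0382]
orientation: [[-0.094, 0.996, -0.004], [0.996, 0.094, -0.0], [0.0, -0.004, -1.0]]
ft_force: [0.6, -0.2, -0.4]
width: 0.0521
gripper_force: 0.0
```

Emit:
play_rows(motion="0 0 0 0; 0 0 0 0; 0 0 0 0; 0 0 0 0; 0 0 0 0", jaw=0)

```text
t: 11.23
position: [0.4747, 0.1506, 0.0415]
orientation: [[-0.095, 0.995, 0.0], [0.995, 0.095, -0.0], [-0.0, 0.0, -1.0]]
ft_force: [-2.6, -1.1, 5.0]
width: 0.0278
gripper_force: 20.0
```

Emit:
play_rows(motion="0 0 0 0; 0 0 0 0; 0 0 0 0; 0 0 0 0; 0 0 0 0")

```text
t: 11.65
position: [0.4747, 0.1506, 0.0415]
orientation: [[-0.095, 0.995, 0.0], [0.995, 0.095, -0.0], [-0.0, 0.0, -1.0]]
ft_force: [-3.3, -0.4, 5.8]
width: 0.0273
gripper_force: 20.0
```

Emit:
play_rows(motion="0 0 -0.6 0; 0 0 -2 0; 0 0 -4 0; 0 0 -6.3 0; 0 0 -7.6 0")

```text
t: 12.07
position: [0.4757, 0.1508, 0.1192]
orientation: [[-0.095, 0.995, 0.004], [0.995, 0.095, 0.0], [0.0, 0.004, -1.0]]
ft_force: [0.6, 0.6, 0.2]
width: 0.0273
gripper_force: 20.0
```

```bash
python3 - <<'E'
from h import *
go(*place(B,2),.12)
E
```

```text
t 12.07 pos [0.4757 0.1508 0.1192] shift cm [-36.21   8.52  -0.04] spin 0.293 w 0.0273
```

Emit:
play_rows(motion="-2 0.5 0 0; -4.7 1.1 0 0; -8 1.9 0 0; -11.2 2.7 0 0; -14.5 3.4 0 0")

```text
t: 12.48
position: [0.5227, 0.0081, 0.1172]
orientation: [[-0.095, 0.995, 0.002], [0.995, 0.095, -0.0], [-0.0, 0.002, -1.0]]
ft_force: [1.2, 1.0, -0.4]
width: 0.0272
gripper_force: 20.0
```

Emit:
play_rows(motion="-3.3 0.8 0 0; -6.5 1.5 0 0; -9.6 2.3 0 0; -12.2 2.9 0 0; -14.5 3.4 0 0")

```text
t: 12.9
position: [0.5703, -0.1338, 0.117]
orientation: [[-0.094, 0.996, 0.001], [0.996, 0.094, -0.001], [-0.001, 0.001, -1.0]]
ft_force: [0.8, 0.1, -0.6]
width: 0.0277
gripper_force: 20.0
```

Emit:
play_rows(motion="-2 0.5 0 0.05; -4 1 0 0.11; -5.6 1.4 0 0.18; -6.8 1.6 0 0.25; -7.2 1.8 0 0.293")

```text
t: 13.32
position: [0.5949, -0.2037, 0.117]
orientation: [[0.201, 0.98, 0.001], [0.98, -0.201, -0.001], [-0.001, 0.002, -1.0]]
ft_force: [-0.9, 0.0, -0.8]
width: 0.0273
gripper_force: 20.0
```

Emit:
play_rows(motion="0 0 0 0; 0 0 0 0; 0 0 0 0; 0 0 0 0; 0 0 0 0")

```text
t: 13.73
position: [0.5942, -0.2011, 0.1165]
orientation: [[0.196, 0.981, -0.0], [0.981, -0.196, 0.0], [0.0, -0.0, -1.0]]
ft_force: [0.0, -0.5, -0.6]
width: 0.0275
gripper_force: 20.0
```

```bash
python3 - <<'E'
from h import *
go(*place(B,2),.0415)
E
```

```text
t 13.73 pos [ 0.5942 -0.2011  0.1165] shift cm [-0.04  0.07  7.5 ] spin 0.001 w 0.0275
```

Emit:
play_rows(motion="-0.04 0.07 1.5 0; -0.04 0.07 3.3 0; -0.04 0.07 5 0; -0.04 0.07 6.2 0; -0.04 0.07 6.8 0")

```text
t: 14.15
position: [0.5938, -0.2013, 0.0464]
orientation: [[0.196, 0.981, -0.003], [0.981, -0.196, 0.001], [0.001, -0.003, -1.0]]
ft_force: [-0.3, 0.2, -0.7]
width: 0.0272
gripper_force: 20.0
```

Emit:
play_rows(motion="0 0 0.1 0; 0 0 0.2 0; 0 0 0.3 0; 0 0 0.45 0; 0 0 0.5 0")

```text
t: 14.57
position: [0.5954, -0.2024, 0.0442]
orientation: [[0.197, 0.98, 0.001], [0.98, -0.197, -0.001], [-0.0, 0.001, -1.0]]
ft_force: [-0.3, -0.5, -0.7]
width: 0.0273
gripper_force: 20.0
```

Emit:
play_rows(motion="0 0 0.05 0; 0 0 0.1 0; 0 0 0.15 0; 0 0 0.2 0; 0 0 0.2 0")

```text
t: 14.98
position: [0.5951, -0.2023, 0.0423]
orientation: [[0.197, 0.98, -0.0], [0.98, -0.197, -0.0], [-0.0, -0.0, -1.0]]
ft_force: [-2.9, 1.1, 4.7]
width: 0.0272
gripper_force: 20.0
```

```bash
python3 - <<'E'
from h import *
go(*place(B,2),.0415); print(bot.observe()["ft_force"])
E
```

```text
t 14.98 pos [ 0.5951 -0.2023  0.0423] shift cm [ 0.06 -0.03  0.08] spin 0.0001 w 0.0272
[-2.90959997  1.09382383  4.74038832]
```

Emit:
play_rows(motion="0 0 0.05 0; 0 0 0.1 0; 0 0 0.1 0; 0 0 0.1 0; 0 0 0.1 0")

```text
t: 15.4
position: [0.5951, -0.2023, 0.0422]
orientation: [[0.197, 0.981, -0.0], [0.981, -0.197, -0.0], [-0.0, -0.0, -1.0]]
ft_force: [-4.9, 2.2, 10.7]
width: 0.0277
gripper_force: 20.0
```

Emit:
play_rows(motion="0 0 0 0; 0 0 0 0; 0 0 0 0; 0 0 0 0; 0 0 0 0", jaw=0.553)

```text
t: 15.82
position: [0.5949, -0.2021, 0.0402]
orientation: [[0.197, 0.98, -0.0], [0.98, -0.197, 0.0], [0.0, -0.0, -1.0]]
ft_force: [0.3, 0.6, 0.4]
width: 0.0518
gripper_force: 0.0
```

Emit:
play_rows(motion="0 0 -1 0; 0 0 -3 0; 0 0 -5 0; 0 0 -7 0; 0 0 -8 0")

```text
t: 16.23
position: [0.5964, -0.2029, 0.124]
orientation: [[0.197, 0.98, 0.004], [0.98, -0.197, -0.002], [-0.001, 0.004, -1.0]]
ft_force: [1.4, -0.4, 0.2]
width: 0.0522
gripper_force: 0.0
```

```bash
python3 - <<'E'
from h import *
go(*place(A,2),.12)
E
```

```text
t 16.23 pos [ 0.5964 -0.2029  0.124 ] shift cm [ 34.   -12.94   0.3 ] spin -0.2929 w 0.0522
```

Emit:
play_rows(motion="1.7 -0.6 0 0; 4.3 -1.6 0 0; 7.3 -2.7 0 0; 10.4 -3.9 0 0; 13.6 -5.1 0 0")

```text
t: 16.65
position: [0.5701, -0.0565, 0.1192]
orientation: [[0.197, 0.98, -0.002], [0.98, -0.197, 0.001], [0.0, -0.002, -1.0]]
ft_force: [0.1, 0.1, -1.0]
width: 0.0521
gripper_force: 0.0
```

Emit:
play_rows(motion="3.2 -1.2 0 0; 6.3 -2.4 0 0; 9.2 -3.5 0 0; 11.6 -4.4 0 0; 13.6 -5.1 0 0")

```text
t: 17.07
position: [0.5463, 0.0875, 0.1192]
orientation: [[0.195, 0.981, -0.002], [0.981, -0.195, 0.001], [0.0, -0.002, -1.0]]
ft_force: [-0.1, -0.1, 0.1]
width: 0.0517
gripper_force: 0.0
```

Emit:
play_rows(motion="1.8 -0.7 0 -0.05; 3.6 -1.4 0 -0.11; 5.2 -2 0 -0.18; 6.4 -2.5 0 -0.25; 6.8 -2.6 0 -0.293")

```text
t: 17.48
position: [0.5341, 0.1588, 0.1191]
orientation: [[-0.1, 0.995, -0.003], [0.995, 0.1, 0.0], [0.001, -0.003, -1.0]]
ft_force: [0.0, -0.4, -0.2]
width: 0.0519
gripper_force: 0.0
```

Emit:
play_rows(motion="0 0 0 0; 0 0 0 0; 0 0 0 0; 0 0 0 0; 0 0 0 0")

```text
t: 17.9
position: [0.5363, 0.156, 0.1203]
orientation: [[-0.094, 0.996, -0.0], [0.996, 0.094, -0.0], [-0.0, -0.0, -1.0]]
ft_force: [0.6, -0.7, -0.3]
width: 0.0518
gripper_force: 0.0
```

```bash
python3 - <<'E'
from h import *
go(*place(A,2),.0405)
p=tubes("top"); tubes("scene")
E
```

```text
t 17.9 pos [0.5363 0.156  0.1203] shift cm [-0.01  0.01  7.98] spin -0.0011 w 0.0518
top yellow 96 x 16.0..43.8 y 44.6..57.0 zmax 61.5
top yellow 309 x 16.8..43.2 y -23.6..21.5 zmax 60.7
top blue 78 x 77.9..105.1 y 47.2..57.8 zmax 62.3
top blue 287 x 78.6..105.1 y -21.5..20.1 zmax 61.3
top place 2 x mean 29.9 y -50.3..56.6
top place 3 x mean 91.4 y -50.3..57.2
scene yellow 219 x 17.6..45.2 y -25.1..21.3 zmax 60.2
scene yellow 141 x 17.8..46.1 y 44.7..58.8 zmax 60.5
scene blue 184 x 80.3..106.5 y -20.7..19.2 zmax 60.2
scene blue 127 x 79.6..106.4 y 47.8..59.1 zmax 60.4
scene place 2 x mean 32.2 y -47.9..57.9
scene place 3 x mean 93.9 y -47.2..58.3
```

Yellow is seated and centred to about 1 mm. Next is red.

Emit:
play_rows(motion="0 0 1.6 0; 0 0 3.6 0; 0 0 5.6 0; 0 0 7.2 0; 0 0 7.9 0")

```text
t: 18.42
position: [0.5348, 0.156, 0.0391]
orientation: [[-0.094, 0.996, -0.004], [0.996, 0.094, -0.0], [-0.0, -0.004, -1.0]]
ft_force: [-0.5, 0.4, -0.7]
width: 0.0517
gripper_force: 0.0
```

Emit:
play_rows(motion="0 0 0 0; 0 0 0 0; 0 0 0 0; 0 0 0 0; 0 0 0 0", jaw=0)

```text
t: 18.83
position: [0.5364, 0.1564, 0.0426]
orientation: [[-0.095, 0.995, -0.0], [0.995, 0.095, -0.0], [-0.0, -0.0, -1.0]]
ft_force: [-3.5, -1.4, 5.3]
width: 0.0272
gripper_force: 20.0
```

Emit:
play_rows(motion="0 0 0 0; 0 0 0 0; 0 0 0 0; 0 0 0 0; 0 0 0 0")

```text
t: 19.25
position: [0.5364, 0.1564, 0.0426]
orientation: [[-0.095, 0.995, -0.0], [0.995, 0.095, -0.0], [-0.0, -0.0, -1.0]]
ft_force: [-4.4, -0.7, 4.9]
width: 0.0276
gripper_force: 20.0
```

Emit:
play_rows(motion="0 0 -0.6 0; 0 0 -2 0; 0 0 -4 0; 0 0 -6.3 0; 0 0 -7.6 0")

```text
t: 19.67
position: [0.5379, 0.1565, 0.1205]
orientation: [[-0.095, 0.995, 0.005], [0.995, 0.095, 0.0], [0.0, 0.005, -1.0]]
ft_force: [1.0, -0.0, -0.1]
width: 0.0275
gripper_force: 20.0
```

```bash
python3 - <<'E'
from h import *
go(*place(B,1),.12)
E
```

```text
t 19.67 pos [0.5379 0.1565 0.1205] shift cm [-3.44e+01 -3.66e+00  3.00e-02] spin 0.293 w 0.0275
```

Emit:
play_rows(motion="-2 -0.2 0 0; -4.7 -0.5 0 0; -7.8 -0.8 0 0; -10.8 -1.1 0 0; -13.8 -1.4 0 0")

```text
t: 20.08
position: [0.5355, 0.0164, 0.1178]
orientation: [[-0.095, 0.995, 0.001], [0.995, 0.095, -0.0], [-0.0, 0.001, -1.0]]
ft_force: [0.5, 0.1, -0.2]
width: 0.0271
gripper_force: 20.0
```

Emit:
play_rows(motion="-3.2 -0.3 0 0; -6.3 -0.6 0 0; -9.2 -0.9 0 0; -11.7 -1.2 0 0; -13.8 -1.4 0 0")

```text
t: 20.5
position: [0.5347, -0.1231, 0.1179]
orientation: [[-0.094, 0.996, 0.001], [0.996, 0.094, -0.001], [-0.001, 0.001, -1.0]]
ft_force: [-0.0, 0.2, -1.0]
width: 0.0274
gripper_force: 20.0
```

Emit:
play_rows(motion="-1.9 -0.2 0 0.05; -3.7 -0.4 0 0.11; -5.3 -0.5 0 0.18; -6.4 -0.7 0 0.25; -6.8 -0.7 0 0.293")

```text
t: 20.92
position: [0.5342, -0.1912, 0.1178]
orientation: [[0.201, 0.98, 0.001], [0.98, -0.201, -0.001], [-0.001, 0.001, -1.0]]
ft_force: [0.7, 0.2, -1.0]
width: 0.0272
gripper_force: 20.0
```

Emit:
play_rows(motion="0 0 0 0; 0 0 0 0; 0 0 0 0; 0 0 0 0; 0 0 0 0")

```text
t: 21.33
position: [0.5342, -0.1889, 0.1175]
orientation: [[0.196, 0.981, 0.0], [0.981, -0.196, 0.0], [0.0, 0.0, -1.0]]
ft_force: [0.5, -0.4, -0.4]
width: 0.0276
gripper_force: 20.0
```

```bash
python3 - <<'E'
from h import *
go(*place(B,1),.0426)
E
```

```text
t 21.33 pos [ 0.5342 -0.1889  0.1175] shift cm [-0.05  0.    7.49] spin 0.0011 w 0.0276
```

Emit:
play_rows(motion="0 0 1.5 0; 0 0 3.3 0; 0 0 5 0; 0 0 6.2 0; 0 0 6.8 0")

```text
t: 21.75
position: [0.5331, -0.1885, 0.0476]
orientation: [[0.196, 0.981, -0.003], [0.981, -0.196, 0.001], [0.001, -0.003, -1.0]]
ft_force: [-0.8, -1.4, 0.5]
width: 0.0273
gripper_force: 20.0
```

Emit:
play_rows(motion="0 0 0.1 0; 0 0 0.2 0; 0 0 0.3 0; 0 0 0.45 0; 0 0 0.5 0")

```text
t: 22.17
position: [0.5346, -0.1897, 0.0451]
orientation: [[0.197, 0.98, 0.001], [0.98, -0.197, -0.001], [-0.0, 0.001, -1.0]]
ft_force: [0.4, -0.2, -1.2]
width: 0.0273
gripper_force: 20.0
```

Emit:
play_rows(motion="0 0 0.05 0; 0 0 0.1 0; 0 0 0.15 0; 0 0 0.2 0; 0 0 0.25 0")

```text
t: 22.58
position: [0.5343, -0.1895, 0.0431]
orientation: [[0.197, 0.98, -0.0], [0.98, -0.197, 0.0], [-0.0, -0.0, -1.0]]
ft_force: [-4.5, 2.3, 10.1]
width: 0.0276
gripper_force: 20.0
```

```bash
python3 - <<'E'
from h import *
go(*place(B,1),.0426); print(bot.observe()["ft_force"])
E
```

```text
t 22.58 pos [ 0.5343 -0.1895  0.0431] shift cm [ 0.01 -0.02  0.05] spin 0.0001 w 0.0276
[-4.52719418  2.32258202 10.09161234]
```

Seated contact (10 N). Release and rise.

Emit:
play_rows(motion="0 0 0 0; 0 0 0 0; 0 0 0 0; 0 0 0 0; 0 0 0 0", jaw=0.553)

```text
t: 23.0
position: [0.5341, -0.1894, 0.0418]
orientation: [[0.197, 0.98, -0.0], [0.98, -0.197, 0.0], [0.0, -0.0, -1.0]]
ft_force: [0.6, 0.1, -0.1]
width: 0.0515
gripper_force: 0.0
```

Emit:
play_rows(motion="0 0 -1 0; 0 0 -3 0; 0 0 -5 0; 0 0 -7 0; 0 0 -8 0")

```text
t: 23.42
position: [0.5355, -0.1902, 0.1254]
orientation: [[0.197, 0.98, 0.004], [0.98, -0.197, -0.002], [-0.002, 0.004, -1.0]]
ft_force: [-0.2, -0.3, -0.2]
width: 0.0519
gripper_force: 0.0
```

```bash
python3 - <<'E'
from h import *
go(*place(A,3),.12)
E
```

```text
t 23.42 pos [ 0.5355 -0.1902  0.1254] shift cm [35.74 -0.79  0.48] spin -0.2929 w 0.0519
```

Emit:
play_rows(motion="1.7 0 0.1 0; 4.3 -0.1 0.2 0; 7.5 -0.1 0.2 0; 10.8 -0.2 0.2 0; 14.2 -0.2 0.2 0")

```text
t: 23.83
position: [0.56, -0.0486, 0.1201]
orientation: [[0.198, 0.98, -0.0], [0.98, -0.198, -0.0], [-0.0, -0.0, -1.0]]
ft_force: [0.0, -0.7, 0.8]
width: 0.0524
gripper_force: 0.0
```

Emit:
play_rows(motion="3.3 0 0 0; 6.6 -0.1 0 0; 9.6 -0.1 0 0; 12.1 -0.2 0 0; 14.2 -0.2 0 0")

```text
t: 24.25
position: [0.5859, 0.0919, 0.12]
orientation: [[0.195, 0.981, -0.0], [0.981, -0.195, 0.0], [0.0, -0.0, -1.0]]
ft_force: [0.3, 0.1, 0.8]
width: 0.0522
gripper_force: 0.0
```

Emit:
play_rows(motion="1.9 0 0 -0.05; 3.8 -0.1 0 -0.11; 5.6 -0.1 0 -0.18; 6.9 -0.2 0 -0.25; 7.3 -0.25 0 -0.293")

```text
t: 24.67
position: [0.5979, 0.1637, 0.12]
orientation: [[-0.1, 0.995, -0.0], [0.995, 0.1, 0.0], [0.0, 0.0, -1.0]]
ft_force: [-0.2, 0.8, -0.5]
width: 0.0518
gripper_force: 0.0
```

Emit:
play_rows(motion="0 0 0 0; 0 0 0 0; 0 0 0 0; 0 0 0 0; 0 0 0 0")

```text
t: 25.08
position: [0.598, 0.1614, 0.12]
orientation: [[-0.094, 0.996, -0.0], [0.996, 0.094, -0.0], [-0.0, -0.0, -1.0]]
ft_force: [-0.6, -0.4, -1.0]
width: 0.0522
gripper_force: 0.0
```

```bash
python3 - <<'E'
from h import *
go(*place(A,3),.0405)
tubes("top")
E
```

```text
t 25.08 pos [0.598  0.1614 0.12  ] shift cm [0.04 0.01 7.95] spin -0.0012 w 0.0522
top red 99 x -46.1..-17.6 y 45.0..57.7 zmax 60.9
top red 309 x -45.1..-18.2 y -22.4..21.5 zmax 60.8
top yellow 97 x 16.0..44.5 y 44.6..57.3 zmax 61.3
top yellow 308 x 16.8..43.1 y -23.3..21.5 zmax 61.1
top blue 78 x 77.5..104.3 y 47.4..57.7 zmax 61.7
top blue 287 x 78.8..105.1 y -21.1..20.0 zmax 60.8
top place 1 x mean -31.8 y -50.1..57.1
top place 2 x mean 29.8 y -51.1..56.5
top place 3 x mean 91.5 y -51.0..57.4
```

Three tubes are now seated in order. Last is green.

Emit:
play_rows(motion="0 0 1.6 0; 0.04 0 3.6 0; 0.04 0 5.6 0; 0.04 0 7.2 0; 0.04 0 7.9 0")

```text
t: 25.55
position: [0.5962, 0.1618, 0.0384]
orientation: [[-0.094, 0.996, -0.004], [0.996, 0.094, -0.0], [0.0, -0.004, -1.0]]
ft_force: [0.9, -0.0, 0.2]
width: 0.0519
gripper_force: 0.0
```

Emit:
play_rows(motion="0 0 0 0; 0 0 0 0; 0 0 0 0; 0 0 0 0; 0 0 0 0", jaw=0)

```text
t: 25.97
position: [0.5981, 0.1623, 0.0423]
orientation: [[-0.095, 0.995, 0.0], [0.995, 0.095, -0.0], [-0.0, 0.0, -1.0]]
ft_force: [-2.9, -1.0, 5.4]
width: 0.0271
gripper_force: 20.0
```

Emit:
play_rows(motion="0 0 0 0; 0 0 0 0; 0 0 0 0; 0 0 0 0; 0 0 0 0")

```text
t: 26.38
position: [0.5981, 0.1623, 0.0422]
orientation: [[-0.095, 0.995, 0.0], [0.995, 0.095, -0.0], [-0.0, 0.0, -1.0]]
ft_force: [-4.1, 0.1, 6.0]
width: 0.0277
gripper_force: 20.0
```

Emit:
play_rows(motion="0 0 -0.6 0; 0 0 -2 0; 0 0 -4 0; 0 0 -6.3 0; 0 0 -7.6 0")

```text
t: 26.8
position: [0.5997, 0.1625, 0.1208]
orientation: [[-0.095, 0.995, 0.005], [0.995, 0.095, 0.001], [0.0, 0.005, -1.0]]
ft_force: [-0.1, 0.4, -0.1]
width: 0.0271
gripper_force: 20.0
```

```bash
python3 - <<'E'
from h import *
go(*place(B,0),.12)
E
```

```text
t 26.8 pos [0.5997 0.1625 0.1208] shift cm [-32.62 -15.8    0.  ] spin 0.293 w 0.0271
```

Emit:
play_rows(motion="-1.8 -0.9 0 0; -4.4 -2.1 0 0; -7.2 -3.5 0 0; -10.1 -4.9 0 0; -13 -6.25 0 0")

```text
t: 27.22
position: [0.5477, 0.0259, 0.1178]
orientation: [[-0.096, 0.995, 0.001], [0.995, 0.096, -0.0], [-0.0, 0.001, -1.0]]
ft_force: [-0.3, -0.1, 0.4]
width: 0.0277
gripper_force: 20.0
```

Emit:
play_rows(motion="-3 -1.4 0 0; -5.9 -2.8 0 0; -8.7 -4.2 0 0; -11 -5.3 0 0; -13 -6.25 0 0")

```text
t: 27.63
position: [0.4978, -0.1101, 0.1179]
orientation: [[-0.094, 0.996, 0.001], [0.996, 0.094, -0.001], [-0.001, 0.001, -1.0]]
ft_force: [-0.2, -0.1, -1.2]
width: 0.0275
gripper_force: 20.0
```

Emit:
play_rows(motion="-1.8 -0.9 0 0.05; -3.5 -1.7 0 0.11; -5.1 -2.4 0 0.18; -6.2 -3 0 0.25; -6.65 -3.15 0 0.293")

```text
t: 28.05
position: [0.4729, -0.1793, 0.1179]
orientation: [[0.201, 0.98, 0.001], [0.98, -0.201, -0.001], [-0.001, 0.001, -1.0]]
ft_force: [0.4, 0.2, -0.4]
width: 0.0275
gripper_force: 20.0
```

Emit:
play_rows(motion="0 0 0 0; 0 0 0 0; 0 0 0 0; 0 0 0 0; 0 0 0 0")

```text
t: 28.47
position: [0.4733, -0.1771, 0.117]
orientation: [[0.195, 0.981, 0.0], [0.981, -0.195, 0.0], [0.0, 0.0, -1.0]]
ft_force: [-0.0, 0.4, -0.7]
width: 0.027
gripper_force: 20.0
```

```bash
python3 - <<'E'
from h import *
go(*place(B,0),.0426)
E
```

```text
t 28.47 pos [ 0.4733 -0.1771  0.117 ] shift cm [-0.01  0.01  7.44] spin 0.0013 w 0.027
```

Emit:
play_rows(motion="0 0 1.5 0; 0 0 3.3 0; 0 0 5 0; 0 0 6.2 0; 0 0 6.8 0")

```text
t: 28.88
position: [0.4722, -0.1767, 0.0472]
orientation: [[0.196, 0.981, -0.002], [0.981, -0.196, 0.002], [0.001, -0.003, -1.0]]
ft_force: [-0.2, 0.0, -1.9]
width: 0.0271
gripper_force: 20.0
```

Emit:
play_rows(motion="0 0 0.1 0; 0 0 0.2 0; 0 0 0.3 0; 0 0 0.45 0; 0 0 0.5 0")

```text
t: 29.3
position: [0.4735, -0.1778, 0.0445]
orientation: [[0.197, 0.98, 0.001], [0.98, -0.197, -0.001], [-0.0, 0.001, -1.0]]
ft_force: [-0.3, 0.3, -0.3]
width: 0.0275
gripper_force: 20.0
```

Emit:
play_rows(motion="0 0 0.05 0; 0 0 0.1 0; 0 0 0.15 0; 0 0 0.2 0; 0 0 0.25 0")

```text
t: 29.72
position: [0.4733, -0.1777, 0.0425]
orientation: [[0.196, 0.981, -0.001], [0.981, -0.196, 0.0], [0.0, -0.001, -1.0]]
ft_force: [-4.9, 2.8, 12.6]
width: 0.0273
gripper_force: 20.0
```

```bash
python3 - <<'E'
from h import *
go(*place(B,0),.0423); print(bot.observe()["ft_force"])
E
```

```text
t 29.72 pos [ 0.4733 -0.1777  0.0425] shift cm [ 0.05 -0.01  0.02] spin 0.0002 w 0.0273
[-4.8550956   2.78974997 12.57093188]
```

Seated. Release, rise and back away.

Emit:
play_rows(motion="0 0 0 0; 0 0 0 0; 0 0 0 0; 0 0 0 0; 0 0 0 0", jaw=0.553)

```text
t: 30.13
position: [0.4731, -0.1775, 0.0413]
orientation: [[0.197, 0.98, -0.0], [0.98, -0.197, 0.0], [0.0, -0.0, -1.0]]
ft_force: [0.5, 0.9, 0.6]
width: 0.0512
gripper_force: 0.0
```

Emit:
play_rows(motion="0 0 -1 0; 0 0 -3 0; 0 0 -5 0; 0 0 -7 0; 0 0 -9 0")

```text
t: 30.55
position: [0.4731, -0.1775, 0.1331]
orientation: [[0.197, 0.98, 0.0], [0.98, -0.197, -0.0], [-0.0, 0.0, -1.0]]
ft_force: [-0.0, -0.2, -0.2]
width: 0.0521
gripper_force: 0.0
```

Emit:
play_rows(motion="2 0 -1 0; 5 0 -2 0; 9 0 -3 0; 13 0 -4 0; 17 0 -5 0")

```text
t: 30.97
position: [0.5067, -0.0094, 0.1829]
orientation: [[0.198, 0.98, 0.001], [0.98, -0.198, -0.0], [-0.0, 0.001, -1.0]]
ft_force: [0.5, -0.0, -0.0]
width: 0.052
gripper_force: 0.0
```

Emit:
play_rows(motion="4 0 0 0; 7 0 0 0; 10 0 0 0; 12 0 0 0; 13 0 0 0")

```text
t: 31.38
position: [0.5323, 0.1189, 0.1822]
orientation: [[0.194, 0.981, 0.001], [0.981, -0.194, 0.0], [0.0, 0.001, -1.0]]
ft_force: [0.4, -0.4, -0.4]
width: 0.0518
gripper_force: 0.0
```

Emit:
play_rows(motion="0 0 0 0; 0 0 0 0; 0 0 0 0; 0 0 0 0; 0 0 0 0")

```text
t: 31.8
position: [0.5321, 0.1155, 0.1815]
orientation: [[0.198, 0.98, -0.0], [0.98, -0.198, -0.0], [-0.0, 0.0, -1.0]]
ft_force: [-0.2, -0.5, -0.2]
width: 0.0521
gripper_force: 0.0
```

```bash
python3 - <<'E'
from h import *
p=tubes("top"); tubes("scene"); cv2.imwrite("pics/t9.png",cv2.resize(p[120:330,150:470],None,fx=2.4,fy=2.4,interpolation=2)[...,::-1])
E
```

```text
top red 96 x -46.0..-17.2 y 45.3..57.6 zmax 61.4
top red 315 x -45.0..-18.3 y -23.1..21.7 zmax 60.0
top yellow 97 x 15.8..43.4 y 44.8..57.1 zmax 61.5
top yellow 301 x 17.0..43.4 y -23.3..21.4 zmax 60.6
top green 81 x -107.8..-79.7 y 46.6..57.1 zmax 61.4
top green 296 x -107.0..-79.8 y -21.6..19.0 zmax 60.4
top blue 77 x 77.9..104.7 y 47.0..57.7 zmax 61.8
top blue 286 x 78.6..105.2 y -21.6..20.1 zmax 60.6
top place 0 x mean -93.6 y -51.3..56.4
top place 1 x mean -31.9 y -50.0..57.3
top place 2 x mean 29.9 y -51.3..56.3
top place 3 x mean 91.6 y -50.0..57.3
scene red 204 x -43.6..-16.7 y -23.7..21.5 zmax 59.9
scene red 131 x -43.1..-16.0 y 46.1..59.1 zmax 59.9
scene yellow 218 x 17.6..45.2 y -25.0..20.7 zmax 59.6
scene yellow 132 x 17.8..45.2 y 44.5..59.1 zmax 60.1
scene green 172 x -104.1..-78.8 y -20.3..19.0 zmax 60.3
scene green 104 x -104.3..-78.3 y 47.8..58.8 zmax 59.8
scene blue 185 x 80.4..106.7 y -19.8..19.9 zmax 60.6
scene blue 128 x 79.8..106.2 y 47.8..59.7 zmax 59.8
scene place 0 x mean -91.0 y -46.4..57.9
scene place 1 x mean -29.6 y -46.9..58.7
scene place 2 x mean 32.2 y -47.0..57.9
scene place 3 x mean 93.6 y -46.9..58.7
```

View pics/t9.png

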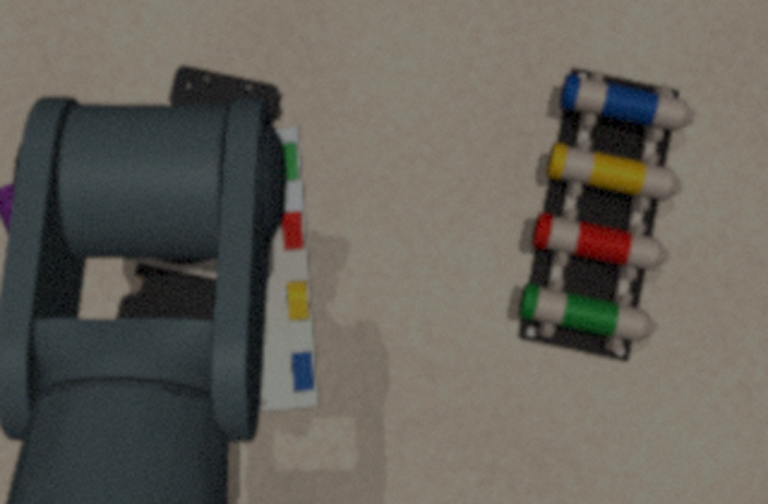

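All four tubes are seated, level and centred: blue (625,100), yellow (615,172), red (600,243), green (587,313), far to near. The arm is clear of both racks.

```bash
python3 -c "
from station import bot
print(bot.hand_in())"
```

```text
the job is handed in; nothing more can be done
None
```

I moved all four tubes to the black rack in reverse order (blue farthest, then yellow, red and green nearest), each seated and centred to about 1 mm, and handed the job in at about 32 s; no verdict came back.

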